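# Draw the lid bolt of a transport case against its spring catch

## Robot

A 7-joint arm with a two-finger parallel gripper is mounted at the origin on the work surface. World frame = base frame: x ahead of the robot, y to its left, z up, the work surface at z = 0. Lengths are in m, angles in rad, forces in N, time in s.
With the tool pointing down it reaches from about 0.425 to 0.875 m from the base axis. Payload 4.7 kg.
Tool frame: the origin (TCP) lies at the very end of the fingers, on their centre line; the grasp point (between the pads) lies 19 mm behind it (ctrl.grasp_offset is the distance from the TCP to the grasp point, in m); z points along the fingers, y is the direction in which the jaws open and shut (so a half turn about z gives the same grasp; the last joint's range is limited). The gripper opens to 87 mm and grips with 3 to 60 N. Pads are 19 mm wide; open, the fingers measure 117 mm over their backs; the gripper's body (75 mm by 190 mm) begins 51 mm behind the grasp point.
Start: joints at [1.17, 0.321, -0.07, 1.45, 0.023, 1.371, -0.057], TCP at [0.262, -0.595, 0.223] pointing down, gripper open.
Joint ranges: [-2.86, 2.86], [-0.3, 2.09], [-1.38, 1.24], [0.06, 2.45], [-1.56, 4.7], [0.09, 2.05], [-2.69, 2.69]. Speed limits (rad/s): [2.57, 2.57, 3.14, 3.14, 3.14, 3.14, 3.14].

## Interface

Orientations are given as a rotation vector (axis times angle).
In Python, from bench import ctrl gives the robot as it stands.
- The arm moves only by the shell command python3 -m creep 'ROWS' [FORCE]. ROWS is JSON, a list that holds one entry, the list of rows, each a list of 7 numbers: the opening, from 0 (shut) to 1 (fully open), then the shift along the tool's x, y, z in mm, then the turn, a rotation vector about the tool's x, y, z in rad. In form: [[[grip, dx, dy, dz, rx, ry, rz], ...]]. A call has 1 to 5 rows; each row is the pose to reach, as a shift and turn from the pose commanded when the call began, along the tool's axes at that moment; what a row does not reach only later rows make up. A row lasts 1/10 s, in which the tool goes at most 50 mm and 8.59 degrees, less where a joint would pass 70% of its speed; a pose out of reach is approached as far as the arm can. A call with a gripper value outside its range is refused whole. The fingers move at their own pace and stop on an object; FORCE is the grip in N (left out, the last holds). Time passes only in rows, so rows that repeat a pose let the fingers close. It gives the time, the measured TCP pose, the force and the opening at its end, in the units of the state.
- ctrl.get_state(): the state, without advancing time (a new reading comes with each control period).
- ctrl.get_image(name): name is "side" or "top" or "wrist"; returns the picture (400x640x3 uint8, red, green, blue); there is no depth.
- ctrl.camera_params(name): a dict with "K" (3x3 intrinsics, pixels), "k1" (the pictures are not rectified: a ray, as slopes to the right and down, at radius r is drawn at 1 + k1 r^2 times it, then the intrinsics apply), "pose" (4x4, takes a point from camera to world coordinates). Camera axes: x right, y down, z forward; pixel columns grow to the right and rows downward; lengths in m; the calibration is good to about 2 mm. A picture is of the moment at which its call begins: read the wrist's pose just before it. camera_params takes no time and is no camera call; for the wrist camera it gives the pose at the moment of the call.
- ctrl.close_job(): hands the job in, once; it reports no verdict.
The state is a dict: "time": time; "joint_positions": joint angles; "qd": joint speeds; "joint_torque": joint torques, N m; "position": TCP position; "tool_rot": TCP orientation; "ft_force": force on the tool from outside, world axes, zero at the start; "torque": the same for the moment, N m; "grip_width": opening from 0.0 (shut) to 1.0 (fully open).
Only numpy, scipy, OpenCV 4.12 (cv2) and the standard library are available. Lean on these libraries where they do the work, as an engineer would, in place of code of your own. Each camera call takes 0.05 s, during which the arm holds its last target. There are 200 camera calls.

## Task

Unlock the lid of the black transport case: press the long yellow spring catch down with one fingertip and, while it is held down, push the blue tab of the steel bolt with the other fingertip until the bolt is fully drawn out of its keeper, without forcing either. Then let go, so that the catch springs back up and locks the bolt open. Nothing is to be gripped or picked up, and the dishes on the lid and the other things on the table stay where they are.

Things in the scene. Friction and masses are not known exactly. Their poses are not given: they have to be found in the camera images.
- case: Fixed black case with aluminium edges, 280 (x) x 400 (y) x 110 mm high; origin under its centre on the table, z up. Lock in the middle of the lid, on a 3 mm base plate (x -47..53, y -66..66 mm): a 12 mm bolt bar along the case's y at x = 4 mm, yellow catch on its -x side, bolt's blue tab on its +x side. Bar guides at y = -58 and 62 mm and the keeper at y = -88 mm are 23 mm high.
- catch_top (a point): Middle of the upper face of the yellow catch plate (moves with it), 26 mm above the lid when up, at x = -26, y = -9 mm of the case; axes parallel to the case's. The plate is 24 mm wide (x), 102 mm long (y), 5 mm thick. It can be pressed anywhere along its length; a fingertip may slide along it while pressing.
- catch (a joint): How far the catch is pressed down, m: 0 up, 0.010 at its stop. Its spring gives way from about 2.5 N and takes about 6 N at the stop. The bolt is free from 0.007 on. The bolt has notches at 0, 20 and 40 mm of travel: a catch let go rises into the next notch that comes and stops the bolt there until pressed again.
- tab_face (a point): On the bolt's upright blue tab (moves with it): middle of the face to push, which looks to the case's -y; at x = 30, y = -14 mm when bolted, 30 mm above the lid; axes parallel to the case's. Tab: x 8..44 mm, 6 mm thick, 8 to 42 mm above the lid. The room behind it (-y) is empty down to the base plate. In x it is 56 mm from the catch's middle.
- bolt (a joint): Travel of the bolt along the case's +y, m: 0 bolted (in the keeper), 0.040 fully drawn, at its end stop. Sliding friction about 3 N, no spring. With the catch up in a notch it has about 2 mm of play.
- dish_a: Closed clear plastic culture dish with amber filling, 90 mm diameter, 15 mm high, loose on the case's lid near its +x +y corner; origin at the centre of its underside. Leave alone.
- dish_b: Closed clear plastic culture dish with red filling, 90 mm diameter, 15 mm high, loose on the case's lid near its -x -y corner; origin at the centre of its underside. Leave alone.
- dish_stack: Three culture dishes stacked as one piece, 90 mm diameter, 45 mm high, on the table; origin at the centre of its underside. Leave alone.
- sampler: Silver air sampler, a canister 104 mm in diameter, 153 mm high, with a blue bow handle up to 170 mm; origin at the centre of its underside. Leave alone.
- sampler_cap: Round metal cap, 104 mm in diameter, 17 mm high, on the table; origin at the centre of its underside. Leave alone.
- spray: White bottle with a blue cap, 64 mm diameter, 170 mm high; origin at the centre of its underside. Leave alone.
- marker: Black marker pen lying on the table, 14 mm thick, about 130 mm long; origin under its middle. Leave alone.

How it is judged:
On the way, in this order (a step that is already met when the one before it is completed fails the run):
1. the catch is pressed down by the fingers while the bolt is still shut (value of joint catch above 0.0055 m and value of joint bolt below 0.0045 m and contact force between the fingers and catch above 0.5 N), for 0.05 s.
2. the bolt is on its way while the fingers hold the catch down (value of joint catch above 0.0055 m and value of joint bolt between 0.008 and 0.036 m and contact force between the fingers and catch above 0.5 N), for 0.04 s.
At the end, for the whole second after the job is handed in: The bolt is fully drawn (at least 37 of its 40 mm), the catch has sprung back up (within 2 mm of its top) and every other loose thing is within 20 mm of where it stood (value of joint bolt above 0.037 m and value of joint catch below 0.002 m and distance of each of dish_a, dish_b, dish_stack, sampler, sampler_cap, spray, marker from where it was at the start of the episode below 0.02 m); the robot touches nothing.
It fails at once if a dish, the sampler or another bystander is moved by more than 20 mm or lifted (distance of any of dish_a, dish_b, dish_stack, sampler, sampler_cap, spray, marker from where it was at the start of the episode above 0.02 m).
It fails at once if the lock is forced: more than 60 N on the catch or on the bolt (contact force between the fingers and catch above 60 N or contact force between the fingers and bolt above 60 N).
It also fails if it takes over 29 s, if anything falls off the work surface, if the arm or the gripper's body presses on something with over 40 N, if the wrist force passes 120 N, or if a joint passes its speed limit or range.

## Working session

There is one attempt and no reset: what is moved stays moved. The work goes in short steps, Python scripts to look and compute and a shell command to move; the robot and the scene stay as the last step left them, time stands still between calls to the robot, and variables do not carry over. Pictures are saved under pics/ and viewed, about 8 in all and at most 12, crops included, and the job is handed in when it is done.

```bash
ls; mkdir -p pics; python3 - <<'E'
from bench import ctrl
import cv2
s=ctrl.get_state();print(s)
for n in("top","side"):
    im=ctrl.get_image(n);cv2.imwrite(f"pics/{n}0.png",im[:,:,::-1]);p=ctrl.camera_params(n);print(n,p)
E
```

```text
pics
{'time': 0.0, 'joint_positions': array([ 1.17005229,  0.32184696, -0.07008046,  1.45166493,  0.0226131 ,
        1.37081378, -0.056921  ]), 'qd': array([-6.67928722e-04,  1.08833879e-03, -1.84697302e-03,  6.19066845e-04,
       -6.16337852e-04, -8.74823091e-05, -1.34329222e-03]), 'joint_torque': array([-5.03824904e-04, -4.91292679e+01, -4.04128404e-01, -3.12524593e+01,
       -6.39816304e-02,  4.37782297e-02,  1.80176758e-04]), 'position': array([ 0.26170348, -0.59438034,  0.22145099]), 'tool_rot': array([-3.07241255e+00, -6.46598291e-01,  8.01385270e-04]), 'ft_force': array([-0.17840287, -0.08915387,  0.88474431]), 'torque': array([0.00755101, 0.02389474, 0.06948999]), 'grip_width': 0.9993720139667518}
top {'K': array([[460.26336112,   0.        , 328.05820019],
       [  0.        , 460.26336112, 195.23905498],
       [  0.        ,   0.        ,   1.        ]]), 'k1': -0.04983386355079397, 'pose': array([[ 0.01213831, -0.9845109 ,  0.17490269,  0.25722915],
       [-0.99975643, -0.01517346, -0.0160265 ,  0.01781068],
       [ 0.01843214, -0.17466556, -0.98445528,  1.30475853],
       [ 0.        ,  0.        ,  0.        ,  1.        ]])}
side {'K': array([[383.51795382,   0.        , 319.85377126],
       [  0.        , 383.51795382, 196.08703954],
       [  0.        ,   0.        ,   1.        ]]), 'k1': -0.026132233206577843, 'pose': array([[-0.94147343, -0.2056935 ,  0.26705424,  0.14601856],
       [-0.33676952,  0.60834045, -0.71868504,  0.84004179],
       [-0.01463105, -0.7665586 , -0.64200767,  0.85032131],
       [ 0.        ,  0.        ,  0.        ,  1.        ]])}
```

View pics/top0.png

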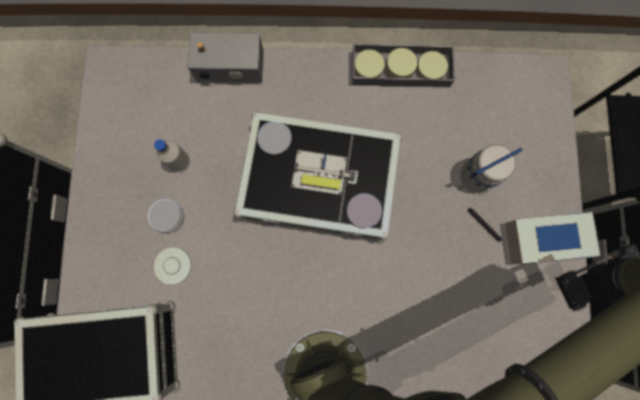

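View pics/side0.png

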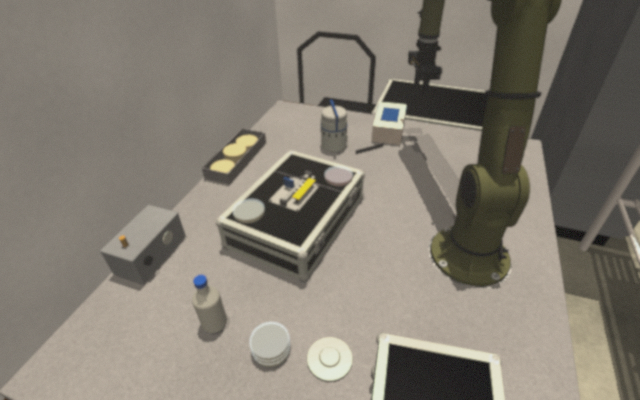

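The top view shows the case at about (318,175), the yellow catch at (321,182), the blue tab at about (322,160) and the keeper at (350,177). Case +y therefore points image-left. The side view agrees. Next I triangulate.

```bash
cat > h.py <<'E'
import numpy as np, cv2
def ray(p,uv):
    K,k=p["K"],p["k1"]; d=np.array([k,0,0,0,0.])
    n=cv2.undistortPoints(np.array([[uv]],float),K,d)[0,0]
    T=p["pose"]; v=T[:3,:3]@np.array([n[0],n[1],1]); return T[:3,3],v/np.linalg.norm(v)
def onplane(p,uv,z):
    o,v=ray(p,uv); return o+v*(z-o[2])/v[2]
def tri(a,b):
    A=np.zeros((3,3));y=np.zeros(3)
    for o,v in(a,b):
        P=np.eye(3)-np.outer(v,v);A+=P;y+=P@o
    x=np.linalg.solve(A,y); return x,[np.linalg.norm((np.eye(3)-np.outer(v,v))@(x-o)) for o,v in(a,b)]
def proj(p,X):
    T=np.linalg.inv(p["pose"]);r,_=cv2.Rodrigues(T[:3,:3])
    return cv2.projectPoints(np.array([X],float),r,T[:3,3],p["K"],np.array([p["k1"],0,0,0,0.]))[0][0,0]
def blob(im,kind,roi):
    h=cv2.cvtColor(im,cv2.COLOR_RGB2HSV); lo,hi={"y":((22,110,90),(36,255,255)),"b":((100,90,30),(130,255,255))}[kind]
    m=cv2.inRange(h,lo,hi); k=np.zeros_like(m);x0,x1,y0,y1=roi;k[y0:y1,x0:x1]=1;m*=k
    n,l,s,c=cv2.connectedComponentsWithStats(m)
    if n<2:return None
    i=1+s[1:,4].argmax();q=np.argwhere(l==i)[:,::-1].astype(np.float32)
    return c[i],s[i],cv2.minAreaRect(q)
E
python3 - <<'E'
from h import *
from bench import ctrl
R={"top":(280,370,140,200),"side":(270,330,165,215)};P={};B={}
for n in R:
    im=cv2.imread(f"pics/{n}0.png")[:,:,::-1].copy();P[n]=ctrl.camera_params(n)
    for k in"yb":B[n,k]=blob(im,k,R[n]);print(n,k,B[n,k])
for k in"yb":
    if B["top",k] and B["side",k]: print(k,tri(*[ray(P[n],B[n,k][0]) for n in R]))
for z in(.136,):print(onplane(P["top"],B["top","y"][0],z))
b=cv2.boxPoints(B["top","y"][2]);print([onplane(P["top"],q,.136).round(4) for q in b])
# case lid corners by eye (top)
for q in((256,115),(400,132),(387,237),(237,217)):print(onplane(P["top"],q,.11).round(4))
im=cv2.imread("pics/top0.png")[135:205,270:380];a=cv2.resize(im,None,fx=7,fy=7,interpolation=2)
cv2.imwrite("pics/c.png",a)
E
```

```text
top y (array([320.528125, 181.55    ]), array([302, 175,  38,  14, 320], dtype=int32), ((320.3500061035156, 181.54998779296875), (37.61808395385742, 8.626703262329102), 8.130102157592773))
top b None
side y (array([303.56818182, 188.30454545]), array([292, 177,  24,  23, 220], dtype=int32), ((303.822998046875, 187.8451385498047), (8.372415542602539, 28.03348159790039), 41.18592834472656))
side b (array([286.1, 178.5]), array([284, 177,   5,   4,  10], dtype=int32), ((286.2000427246094, 178.6000213623047), (4.4721360206604, 1.7888542413711548), 26.56505012512207))
y (array([0.50184382, 0.01890905, 0.13333612]), [np.float64(0.0006797795214192485), np.float64(0.0006797795214191064)])
[0.50061496 0.01874387 0.136     ]
[array([0.4956, 0.0689, 0.136 ]), array([0.5182, 0.0663, 0.136 ]), array([ 0.5057, -0.0306,  0.136 ]), array([ 0.483 , -0.0277,  0.136 ])]
[0.6882 0.1971 0.11  ]
[ 0.647 -0.195  0.11 ]
[ 0.3614 -0.1565  0.11  ]
[0.4081 0.2354 0.11  ]
```

View pics/c.png

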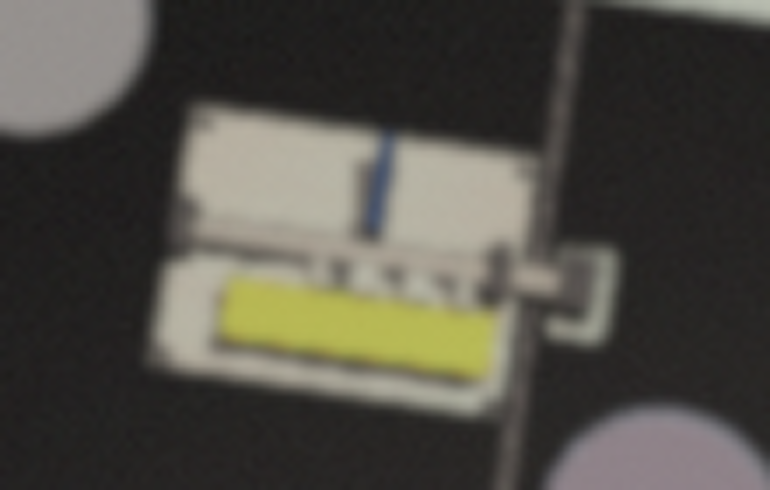

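The crop shows the yellow catch, the blue tab edge-on (about x 385 in the crop) and the keeper to the right. This fits a case yaw of about -7°. I'll move above the lock with the jaws along case x, then refine with the wrist camera.

```bash
cat > goal.py <<'E'
import sys,json,numpy as np
from scipy.spatial.transform import Rotation as R
from bench import ctrl
C=json.load(open("case.json")) # x,y,yaw(rad) of case origin
def case2w(x,y): c,s=np.cos(C["yaw"]),np.sin(C["yaw"]);return np.array([C["x"]+c*x-s*y,C["y"]+s*x+c*y])
def delta(x,y,z):
    s=ctrl.get_state();T=R.from_rotvec(s["tool_rot"]);a=C["yaw"]
    cx=np.array([np.cos(a),np.sin(a),0]);cy=np.array([-np.sin(a),np.cos(a),0])
    G=R.from_matrix(np.column_stack([cy,cx,[0,0,-1]]))
    d=T.inv().apply(np.r_[case2w(x,y),z]-s["position"])*1000
    print("t",round(s["time"],2),"pos",s["position"].round(4),"F",s["ft_force"].round(1),"shift",d.round(1),"turn",(T.inv()*G).as_rotvec().round(3))
if __name__=="__main__":delta(*[float(v) for v in sys.argv[1:4]])
E
python3 -c "
import numpy as np,json
a=-7*np.pi/180;c,s=np.cos(a),np.sin(a)
x,y=-.026,-.009
json.dump(dict(x=.5010-(c*x-s*y),y=.0188-(s*x+c*y),yaw=a),open('case.json','w'))"
cat case.json; python3 goal.py .002 -.030 .26
```

```text
{"x": 0.5279030240333207, "y": 0.024564312436238064, "yaw": -0.12217304763960307}t 0.1 pos [ 0.2617 -0.5944  0.2216] F [-1.   1.1  0.5] shift [ 479.5 -432.5  -37.7] turn [-2.000e-03 -1.000e-03 -1.034e+00]
```

```bash
python3 -m creep '[[[0.47,480,-432,-38,-0.002,-0.001,-1.034],[0.47,480,-432,-38,-0.002,-0.001,-1.034],[0.47,480,-432,-38,-0.002,-0.001,-1.034],[0.47,480,-432,-38,-0.002,-0.001,-1.034],[0.47,480,-432,-38,-0.002,-0.001,-1.034]]]'; python3 goal.py .002 -.030 .26
```

```text
time: 0.6
position: [0.3648, -0.3652, 0.237]
tool_rot: [2.617, 1.735, -0.001]
ft_force: [1.3, -0.5, 0.1]
grip_width: 0.631
t 0.6 pos [ 0.3648 -0.3652  0.237 ] F [ 1.3 -0.5  0.1] shift [394.2   8.7 -23.5] turn [ 0.     0.001 -0.278]
```

```bash
python3 -m creep '[[[0.47,385,9,-23,0,0,-0.278],[0.47,385,9,-23,0,0,-0.278],[0.47,385,9,-23,0,0,-0.278],[0.47,385,9,-23,0,0,-0.278],[0.47,385,9,-23,0,0,-0.278]]]'; python3 goal.py .002 -.030 .26
```

```text
time: 1.1
position: [0.4685, -0.1385, 0.2518]
tool_rot: [2.358, 2.073, -0.002]
ft_force: [0.1, -0.5, 0.9]
grip_width: 0.472
t 1.1 pos [ 0.4685 -0.1385  0.2518] F [ 0.1 -0.5  0.9] shift [139.3  40.2  -8.4] turn [ 0.001  0.002 -0.006]
```

```bash
python3 -m creep '[[[0.47,134,39,-8,0,0,-0.006],[0.47,134,39,-8,0,0,-0.006],[0.47,134,39,-8,0,0,-0.006],[0.47,134,39,-8,0,0,-0.006],[0.47,134,39,-8,0,0,-0.006]]]'; python3 goal.py .002 -.030 .26
python3 - <<'E'
from h import *
from bench import ctrl
import pickle
p=ctrl.camera_params("wrist");im=ctrl.get_image("wrist");cv2.imwrite("pics/w1.png",im[:,:,::-1]);pickle.dump(p,open("w1.pkl","wb"))
print(p["pose"].round(3));
for k in"yb":print(k,blob(im,k,(0,640,0,400)))
E
```

```text
time: 1.6
position: [0.5239, -0.0117, 0.2592]
tool_rot: [2.349, 2.084, -0.002]
ft_force: [-0.7, -1.5, 0.1]
grip_width: 0.469
t 1.6 pos [ 0.5239 -0.0117  0.2592] F [-0.7 -1.5  0.1] shift [ 6.5  1.6 -0.8] turn [-0.     0.002  0.003]
[[ 0.993 -0.113 -0.035  0.533]
 [-0.119 -0.948 -0.295  0.069]
 [ 0.     0.298 -0.955  0.421]
 [ 0.     0.     0.     1.   ]]
y (array([295.45515558, 159.72086638]), array([ 281,  102,   29,  119, 3278], dtype=int32), ((295.0, 161.0), (118.0, 28.0), 90.0))
b None
```

View pics/w1.png

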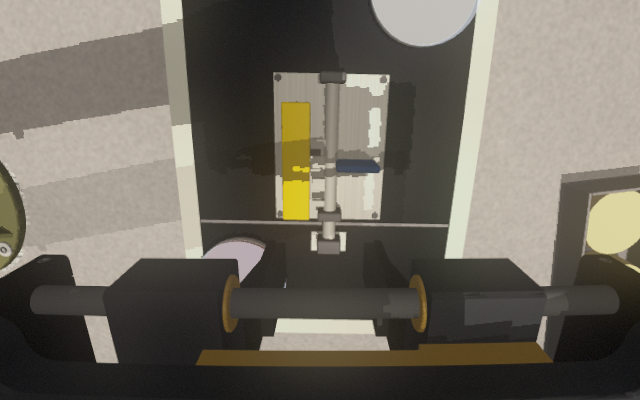

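The wrist view shows the catch at columns 281–310, rows 102–220, and the dark-blue tab at (337–380, 160–172). Next I refine the case pose and height from this view.

```bash
python3 - <<'E'
from h import *
from bench import ctrl
import pickle
W=pickle.load(open("w1.pkl","rb"));im=cv2.imread("pics/w1.png")[:,:,::-1].copy()
t=ctrl.camera_params("top");s=ctrl.camera_params("side")
yw=ray(W,(295.4,161));yt=ray(t,(320.4,181.5));ys=ray(s,(303.7,188.1))
print(tri(yw,yt),tri(yw,ys))
h=cv2.cvtColor(im,cv2.COLOR_RGB2HSV);m=cv2.inRange(h,(20,110,60),(36,255,255));m[:95]=0;m[230:]=0;m[:,:275]=0;m[:,320:]=0
L=[];
for r in range(110,215,5):
    c=np.where(m[r])[0]; L.append((onplane(W,(c.min()-.5,r),.136),onplane(W,(c.max()+.5,r),.136)))
L=np.array(L)
for i in(0,1):print("edge yaw",np.degrees(np.polyfit(L[:,i,1],L[:,i,0],1)[0]),"width",np.median(np.linalg.norm(L[:,1]-L[:,0],axis=1)))
# base plate corners z .113
for q in((274,73),(389,74),(382,219),(275,219)):print("plate",onplane(W,q,.113).round(4))
rows=np.where(m.any(1))[0];print("ends",onplane(W,(295.5,rows.min()-.5),.136),onplane(W,(295.5,rows.max()+.5),.136))
b=cv2.inRange(h,(100,60,20),(130,255,255));b[:140]=0;b[200:]=0;b[:,:330]=0;b[:,400:]=0
q=np.argwhere(b);print("blue",q.min(0),q.max(0),len(q))
import json;C=json.load(open("case.json"));a=C["yaw"];R=np.array([[np.cos(a),-np.sin(a)],[np.sin(a),np.cos(a)]])
for x in(8,44):
    for y,z in((-14,152),(-8,152),(-8,118)):
        print((x,y,z),proj(W,np.r_[R@np.array([x,y])/1e3+[C["x"],C["y"]],z/1e3]).round(1))
E
python3 goal.py .002 -.030 .19
```

```text
(array([0.50223645, 0.01935208, 0.12810596]), [np.float64(0.0003036327310903516), np.float64(0.00030363273109040563)]) (array([0.50221753, 0.02040971, 0.13508298]), [np.float64(0.0007266901097921602), np.float64(0.0007266901097922199)])
edge yaw 7.764908249171383 width 0.023662839698624847
edge yaw 8.126504548600995 width 0.023662839698624847
plate [0.4931 0.0949 0.113 ]
plate [0.591  0.0825 0.113 ]
plate [ 0.5756 -0.049   0.113 ]
plate [ 0.4727 -0.0367  0.113 ]
ends [0.50993656 0.06922079 0.136     ] [ 0.49530482 -0.03234867  0.136     ]
blue [167 350] [171 378] 60
(8, -14, 152) [333.9 173.7]
(8, -8, 152) [334.  166.4]
(8, -8, 118) [332.9 159. ]
(44, -14, 152) [378.2 173.9]
(44, -8, 152) [378.6 166.6]
(44, -8, 118) [372.8 159.2]
t 1.65 pos [ 0.5237 -0.0133  0.2591] F [-1.1 -0.9  0.3] shift [ 8.3  1.6 69.1] turn [-0.     0.002 -0.   ]
```

```bash
python3 -c "
import numpy as np,json
a=-7.6*np.pi/180;c,s=np.cos(a),np.sin(a)
x,y=-.026,-.009
json.dump(dict(x=.5022-(c*x-s*y),y=.0190-(s*x+c*y),yaw=a),open('case.json','w'))"
python3 goal.py .002 -.031 .16
```

```text
t 1.65 pos [ 0.5237 -0.0133  0.2591] F [-1.1 -0.9  0.3] shift [ 7.4  2.6 99.1] turn [-0.     0.002  0.01 ]
```

```bash
python3 -m creep '[[[0.47,7,3,33,0,0.002,0.010],[0.47,7,3,66,0,0.002,0.010],[0.47,7,3,99,0,0.002,0.010],[0.47,7,3,99,0,0.002,0.010],[0.47,7,3,99,0,0.002,0.010]]]'; python3 goal.py .002 -.031 .14
python3 - <<'E'
from h import *
from bench import ctrl
im=ctrl.get_image("wrist");cv2.imwrite("pics/w2.png",im[:,:,::-1])
im=ctrl.get_image("side");c=im[130:220,250:360];cv2.imwrite("pics/s2.png",cv2.resize(c,None,fx=7,fy=6,interpolation=2)[:,:,::-1])
E
```

```text
time: 2.15
position: [0.5276, -0.0076, 0.1609]
tool_rot: [-2.365, -2.067, 0.0]
ft_force: [0.0, 0.2, 0.9]
grip_width: 0.469
t 2.15 pos [ 0.5276 -0.0076  0.1609] F [0.  0.2 0.9] shift [ 1.  -0.7 20.9] turn [-0.    -0.    -0.002]
```

View pics/w2.png

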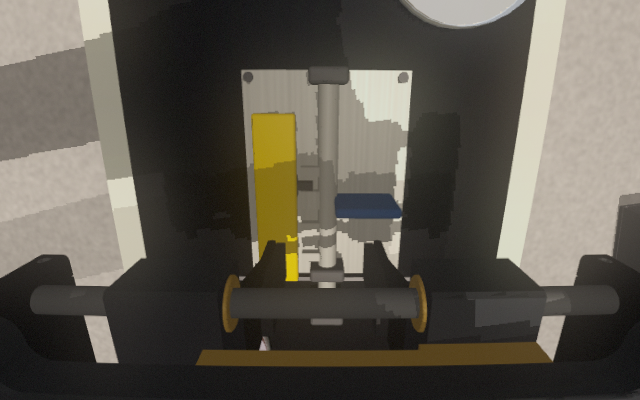

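View pics/s2.png

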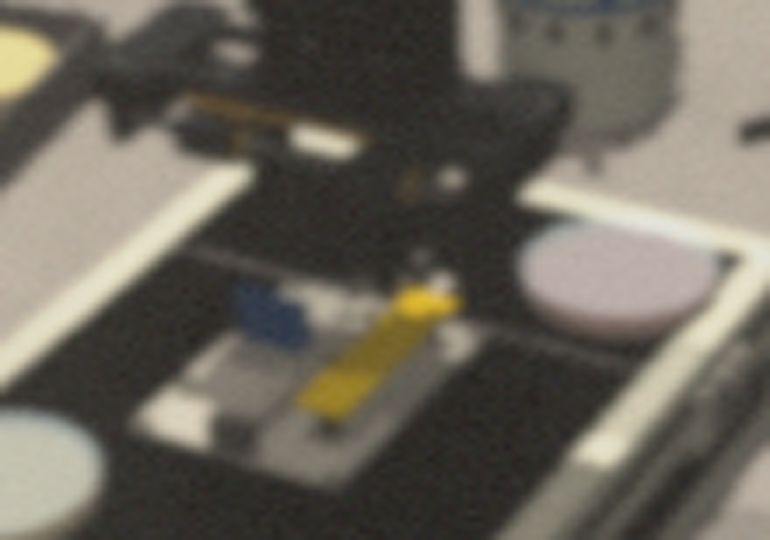

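The left tip (262–285, 241) lies over the catch (253–298) and the right tip (365–385) is in line with and behind the tab (335–402, 195–217). So I lower in small steps and watch the force.

```bash
python3 -m creep '[[[0.47,0,0,8,0,0,0],[0.47,0,0,16,0,0,0],[0.47,0,0,22,0,0,0],[0.47,0,0,22,0,0,0]]]' 30;  python3 -m creep '[[[0.47,0,0,2,0,0,0],[0.47,0,0,4,0,0,0],[0.47,0,0,4,0,0,0]]]'; python3 goal.py .002 -.031 .127
```

```text
time: 2.65
position: [0.5271, -0.0061, 0.1375]
tool_rot: [-2.362, -2.069, 0.001]
ft_force: [-0.6, -0.7, 0.5]
grip_width: 0.474
time: 2.95
position: [0.5281, -0.0059, 0.1349]
tool_rot: [2.363, 2.07, 0.001]
ft_force: [-1.4, 0.4, 2.7]
grip_width: 0.472
t 2.95 pos [ 0.5281 -0.0059  0.1349] F [-1.4  0.4  2.7] shift [-0.7 -1.   7.9] turn [ 0.001 -0.     0.001]
```

```bash
python3 -m creep '[[[0.47,0,0,2,0,0,0],[0.47,0,0,4,0,0,0],[0.47,0,0,4,0,0,0]]]';  python3 -m creep '[[[0.47,0,0,1,0,0,0],[0.47,0,0,3,0,0,0],[0.47,0,0,3,0,0,0]]]'; python3 goal.py .002 -.031 .127
```

```text
time: 3.25
position: [0.5281, -0.006, 0.1307]
tool_rot: [2.363, 2.07, 0.002]
ft_force: [-1.6, -0.1, 4.6]
grip_width: 0.471
time: 3.55
position: [0.5281, -0.006, 0.1278]
tool_rot: [2.363, 2.07, 0.002]
ft_force: [-2.0, 0.7, 5.9]
grip_width: 0.474
t 3.55 pos [ 0.5281 -0.006   0.1278] F [-2.   0.7  5.9] shift [-0.7 -1.   0.8] turn [ 0.001 -0.001  0.001]
```

```bash
python3 -m creep '[[[0.47,0,0,1,0,0,0],[0.47,0,0,1,0,0,0]]]';  python3 -m creep '[[[0.47,2,0,0,0,0,0],[0.47,4,0,0,0,0,0],[0.47,6,0,0,0,0,0],[0.47,9,0,0,0,0,0],[0.47,12,0,0,0,0,0]]]'; python3 -m creep '[[[0.47,2,0,0,0,0,0],[0.47,4,0,0,0,0,0],[0.47,6,0,0,0,0,0],[0.47,6,0,0,0,0,0]]]'; python3 goal.py .002 .016 .127
```

```text
time: 3.75
position: [0.5282, -0.006, 0.1269]
tool_rot: [2.363, 2.07, 0.002]
ft_force: [-1.3, 1.6, 5.6]
grip_width: 0.472
time: 4.25
position: [0.5301, 0.0022, 0.1271]
tool_rot: [2.362, 2.065, -0.003]
ft_force: [-1.5, -7.3, 5.5]
grip_width: 0.473
time: 4.65
position: [0.531, 0.0082, 0.1272]
tool_rot: [2.362, 2.065, -0.002]
ft_force: [-1.2, -5.6, 6.7]
grip_width: 0.471
t 4.65 pos [0.531  0.0082 0.1272] F [-1.2 -5.6  6.7] shift [31.9 -2.   0. ] turn [ 0.002  0.004 -0.001]
```

```bash
python3 - <<'E'
from h import *
from bench import ctrl
im=ctrl.get_image("wrist");cv2.imwrite("pics/w3.png",im[:,:,::-1])
E
```

```text
(no output)
```

View pics/w3.png

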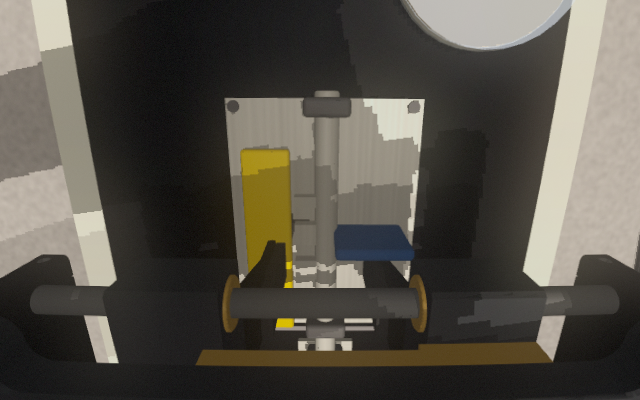

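The tab is now against the right tip and the bolt's end shows past the upper guide (row ~92), so the bolt is moving. I continue.

```bash
python3 -m creep '[[[0.47,3,0,0,0,0,0],[0.47,6,0,0,0,0,0],[0.47,9,0,0,0,0,0],[0.47,12,0,0,0,0,0],[0.47,15,0,0,0,0,0]]]'; python3 -m creep '[[[0.47,3,0,0,0,0,0],[0.47,6,0,0,0,0,0],[0.47,9,0,0,0,0,0],[0.47,12,0,0,0,0,0],[0.47,12,0,0,0,0,0]]]'; python3 goal.py .002 .0165 .127
```

```text
time: 5.2
position: [0.5329, 0.0226, 0.1271]
tool_rot: [2.362, 2.064, -0.003]
ft_force: [-1.8, -7.1, 6.5]
grip_width: 0.469
time: 5.7
position: [0.5347, 0.0352, 0.1271]
tool_rot: [2.362, 2.065, -0.002]
ft_force: [-1.7, -6.7, 6.2]
grip_width: 0.472
t 5.7 pos [0.5347 0.0352 0.1271] F [-1.7 -6.7  6.2] shift [ 5.2 -2.1  0.1] turn [ 0.003  0.004 -0.001]
```

Now small steps to the end stop.

```bash
python3 -m creep '[[[0.47,1,0,0,0,0,0],[0.47,2,0,0,0,0,0],[0.47,3,0,0,0,0,0],[0.47,3,0,0,0,0,0]]]'; python3 -m creep '[[[0.47,1,0,0,0,0,0],[0.47,2,0,0,0,0,0],[0.47,2,0,0,0,0,0]]]'
```

```text
time: 6.1
position: [0.535, 0.0377, 0.1271]
tool_rot: [2.362, 2.064, -0.003]
ft_force: [0.2, -6.4, 6.1]
grip_width: 0.47
time: 6.4
position: [0.5352, 0.0385, 0.1271]
tool_rot: [2.363, 2.063, -0.005]
ft_force: [-1.4, -9.2, 7.5]
grip_width: 0.469
```

```bash
python3 -m creep '[[[0.47,1,0,0,0,0,0],[0.47,2,0,0,0,0,0],[0.47,2,0,0,0,0,0]]]'; python3 goal.py .002 .0165 .127
```

```text
time: 6.7
position: [0.5352, 0.0386, 0.1272]
tool_rot: [2.363, 2.06, -0.008]
ft_force: [-3.0, -12.6, 9.6]
grip_width: 0.468
t 6.7 pos [0.5352 0.0386 0.1272] F [ -3.  -12.6   9.6] shift [ 1.7 -2.1  0.1] turn [ 0.001  0.008 -0.004]
```

It stalled at y=0.0386 with the push rising to 12.6 N, about 1.7 mm from where I predicted the stop, so this should be the end stop. I relieve the push and lift.

```bash
python3 -m creep '[[[0.47,-3,0,0,0,0,0],[0.47,-6,0,0,0,0,0],[0.47,-6,0,0,0,0,0]]]'; python3 -m creep '[[[0.47,0,0,-4,0,0,0],[0.47,0,0,-10,0,0,0],[0.47,0,0,-20,0,0,0],[0.47,0,0,-40,0,0,0],[0.47,0,0,-70,0,0,0]]]';python3 -m creep '[[[0.47,-40,0,-40,0,0,0],[0.47,-60,0,-60,0,0,0],[0.47,-60,0,-60,0,0,0],[0.47,-60,0,-60,0,0,0]]]'
python3 - <<'E'
from h import *
from bench import ctrl
import json
C=json.load(open("case.json"));a=C["yaw"];R=np.array([[np.cos(a),-np.sin(a)],[np.sin(a),np.cos(a)]])
w=lambda x,y,z:np.r_[R@np.array([x,y])/1e3+[C["x"],C["y"]],z/1e3]
W=ctrl.camera_params("wrist");im=ctrl.get_image("wrist");cv2.imwrite("pics/w4.png",im[:,:,::-1])
for b in(0,20,40):print("bolt",b,[proj(W,w(x,y+b,152)).round(0) for x,y in((8,-14),(44,-8))])
for z in(136,126):print("catch",z,[proj(W,w(x,y,z)).round(1) for x,y in((-38,-60),(-14,42))])
print(blob(im,"y",(0,640,0,400)))
im=ctrl.get_image("side");cv2.imwrite("pics/s4.png",im[:,:,::-1])
S=ctrl.camera_params("side")
for b in(0,20,40):print("side",b,proj(S,w(26,-11+b,140)).round(1))
print(blob(im,"b",(260,340,150,220)),blob(im,"y",(270,330,165,215)))
E
```

```text
time: 7.0
position: [0.5352, 0.0385, 0.1273]
tool_rot: [2.363, 2.067, 0.003]
ft_force: [0.6, -1.7, 6.0]
grip_width: 0.466
time: 7.5
position: [0.532, 0.0403, 0.1959]
tool_rot: [-2.359, -2.069, 0.003]
ft_force: [-0.4, 0.5, -0.4]
grip_width: 0.471
time: 7.9
position: [0.5259, -0.0193, 0.257]
tool_rot: [-2.363, -2.07, -0.003]
ft_force: [0.7, 0.5, -0.5]
grip_width: 0.474
bolt 0 [array([331., 166.]), array([377., 158.])]
bolt 20 [array([331., 140.]), array([378., 133.])]
bolt 40 [array([332., 114.]), array([379., 106.])]
catch 136 [array([278.4, 213.5]), array([303.7,  92.7])]
catch 126 [array([279.8, 210. ]), array([304.4,  92.9])]
(array([290.96103896, 152.62396694]), array([ 275,   93,   31,  122, 3388], dtype=int32), ((290.8475341796875, 153.44540405273438), (121.45553588867188, 29.061908721923828), 88.66777801513672))
side 0 [288.9 181.5]
side 20 [285.5 185.2]
side 40 [282.  188.9]
(array([278., 185.]), array([278, 185,   1,   1,   1], dtype=int32), ((278.0, 185.0), (0.0, 0.0), 0.0)) (array([303.71573604, 187.87309645]), array([293, 177,  23,  23, 197], dtype=int32), ((303.5580139160156, 187.6022186279297), (8.027576446533203, 28.096519470214844), 41.987213134765625))
```

View pics/w4.png

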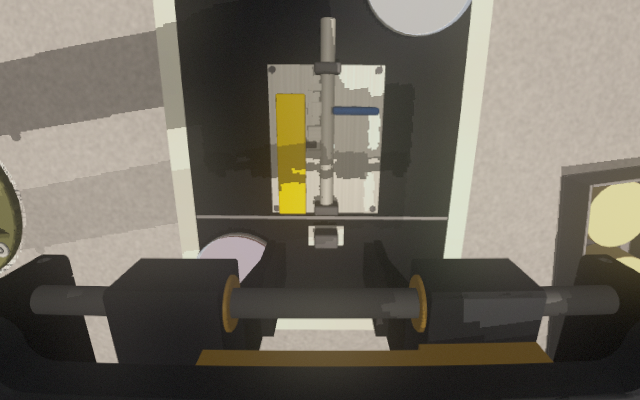

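The tab is at rows 107–115 (106–114 predicted for 40 mm), the keeper is empty, and the catch covers rows 93–215, which fits it being up. The dishes look in place, so I hand in.

```bash
python3 -c "
from bench import ctrl
print(ctrl.get_state()['ft_force']);print(ctrl.close_job())"
```

```text
[ 0.05620218  0.48519919 -1.17480049]
the job is handed in; nothing more can be done
None
```

I unlocked the lid and handed the job in at about 8 s of robot time; the system reports no verdict. I pressed the yellow catch down about 9 mm at roughly 6 N. With it held down, I pushed the blue tab until the bolt stopped at its end stop. The highest readings during the push were about 13 N sideways and 10 N upward. Then I eased off the push and lifted straight up.

**Last checks:**
- **Bolt:** the last wrist picture shows the tab at the position predicted for 40 mm of travel, within about a pixel, and the keeper is empty.
- **Catch:** in that picture its outline is about 122 pixels long. The prediction was 121 if up and 117 if still pressed.
- **Robot:** it was clear of everything and the force reading was about zero.
- **Dishes:** both dishes on the lid looked undisturbed, though only partly in view.

**Checks that were weak or disagreed:**
- The catch height came out at 128–135 mm depending on which two views I used, against 136 mm from the text. First contact at about 135–136 mm settled it.
- In the last side view the blue tab was too faint to measure, giving only one pixel.
- I did not measure the objects on the table again at the end; the arm passed well clear of them.

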